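Fold out the crank grip and clamp the gnocchi board

ROBOT

A 6-joint arm with a two-finger parallel gripper is mounted at the origin on the work surface. World frame = base frame: x ahead of the robot, y to its left, z up, the work surface at z = 0. Lengths are in mm, angles in rad, forces in N, time in s.
With the tool pointing down it reaches from about 400 to 825 mm from the base axis. Payload 7 kg.
Tool frame: the origin (TCP) lies midway between the tips of the shut fingers; the grasp point (between the pads) lies 19 mm behind it (r.pinch_z is the distance from the TCP to the grasp point, in mm); z points along the fingers, y is the line along which they close (so a half turn about z gives the same grasp; the last joint's range is limited). The gripper opens to 88 mm and grips with 3 to 60 N. Pads are 19 mm wide; open, the fingers measure 130 mm over their backs; the gripper's body (78 mm by 193 mm) begins 47 mm behind the grasp point.
Start: joints at [-0.98, 0.359, 0.012, 0, -1.224, -0.288], TCP at [201.254, -644.276, 226.561] pointing down, gripper open.
Joint ranges: [-3.07, 3.07], [-1.43, 2.12], [-1.02, 1.25], [-3.03, 1.67], [-3.05, -0], [-3.03, 3.03]. Speed limits (rad/s): [2.39, 2.39, 3.01, 3.14, 3.14, 3.14].

INTERFACE

Orientations are given as a rotation vector (axis times angle).
In Python, from cell import r gives the robot as it stands.
- The arm moves only by the tool jog_arm, never from a script. Its argument "deltas" is a list that holds one entry, the list of rows, each a list of 7 numbers: the turn, a rotation vector about the world's x, y, z in degrees, then the shift along the world's x, y, z in m, then the closure, from -1 (fully open) to 1 (shut), so that 0 is half open. In form: [[[wx, wy, wz, tx, ty, tz, claw], ...]]. A call has 1 to 10 rows; each row is the pose to reach, as a shift and turn from the pose commanded when the call began; what a row does not reach only later rows make up. A row lasts 1/8 s, in which the tool goes at most 62.5 mm and 10.7 degrees, less where a joint would pass 70% of its speed; a pose out of reach is approached as far as the arm can. A call with a gripper value outside its range is refused whole. The fingers move at their own pace and stop on an object; the grip force is fixed at half the most. Time passes only in rows, so rows that repeat a pose let the fingers close. It gives the time, the measured TCP pose, the force, the opening and the grip force at its end, in the units of the state.
- r.observe(): the state, without advancing time (a new reading comes with each control period).
- r.grab_frame(name): name is "scene" or "top" or "wrist"; returns the picture (480x640x3 uint8, red, green, blue); there is no depth.
- r.camera_model(name): a dict with "mtx" (3x3 intrinsics, pixels), "rvec" (rotation vector, rad) and "tvec" (3), from world to camera coordinates, as OpenCV has them. Camera axes: x right, y down, z forward; pixel columns grow to the right and rows downward; lengths in mm; the calibration is good to about 2 mm. The wrist camera is an equidistant fisheye: a pixel r from the principal point sees the ray r / f radians off the axis. A picture is of the moment at which its call begins: read the wrist's pose just before it. camera_model takes no time and is no camera call; for the wrist camera it gives the pose at the moment of the call.
- r.hand_in(): hands the job in; it is judged then, once.
The state is a dict: "t": time; "q": joint angles; "dq": joint speeds; "effort": joint torques, N m; "ee_pos": TCP position; "ee_rot": TCP orientation; "ft_force": force on the tool from outside, world axes, zero at the start; "torque": the same for the moment, N m; "finger_gap": finger opening in mm; "grip_force": force on a finger pad.
Only numpy, scipy, OpenCV 4.12 (cv2) and the standard library are available. Lean on these libraries where they do the work, as an engineer would, in place of code of your own. Each camera call takes 0.05 s, during which the arm holds its last target. There are 200 camera calls.

TASK

Clamp the wooden gnocchi board in the board clamp: first fold the crank's grip up until it stands fully upright, then use it to wind the crank clockwise until the jaw has pushed the board flush against the fence and holds it firmly, without bruising the wood by overtightening. Let go and leave the grip standing; do not touch the board or the jaw with the gripper, and leave the other things on the counter where they are.

Things in the scene. Friction and masses are not known exactly. Their poses are not given: they have to be found in the camera images.
- station: The board clamp, fixed to the counter: a plywood bed 200 mm (x) by 300 mm (y, from -130 to +170 mm) and 20 mm thick. On it, from -y to +y: the fence, the board lying flat, the sliding jaw, and a grey gearbox 72 x 70 mm whose top is 70 mm above the counter, with the crank on a vertical axis at x = 0, y = +110 mm. Nothing on it stands higher than the crank. Origin: on the counter surface, at x = 0, y = 0 of these figures.
- fence: Fixed aluminium fence bar on the bed, 180 mm (x) by 20 mm (y), 34 mm high. Origin: centre of its underside, 20 mm above the counter. Its +y face, 10 mm from the origin, is the one the board is clamped against; axes as the station's.
- jaw: Sliding aluminium jaw on the bed, 130 mm (x), 14 mm (y), sprung on a steel back plate behind it (28 mm deep in all), its top 34 mm above the bed. Origin: on its face towards the board (its -y face), at the height of the bed. It slides towards the fence (station -y) by 16 mm for each radian that the crank is turned clockwise (rack and pinion); under load its springs give 1 mm for 20 N.
- board: Loose wooden gnocchi board with fine ridges, 190 mm (x) by 18 mm thick; its width (y) differs from board to board, 64 to 80 mm, and is not known beforehand, about 0.2 to 0.45 kg, lying a little askew on the bed between jaw and fence. Origin: on its underside, half-way along, 36 mm from its fence-side (-y) edge. Its y axis points across its width, and must end square to the fence.
- crank_axis (a point): Point on the crank's vertical axis, at the height of the grip's hinge (105 mm above the counter). It turns with the crank; its y axis points from the axis along the crank arm to the grip's hinge.
- grip_hinge (a point): Centre of the hinge of the folding grip, at the outer end of the flat steel crank arm (14 mm wide, top 86 mm above the counter), 65 mm from the crank axis and 105 mm above the counter; moves round with the crank. The hinge sits between two steel cheeks, 30 mm wide over all and 110 mm above the counter at the top.
- grip_end (a point): Free end of the folding grip, on its centre line, 67 mm from the hinge. The grip is a black plastic sleeve 18 mm in diameter and 58 mm long (from 9 to 67 mm from the hinge), which spins freely on its pin. Folded, it lies level along the arm, its free end over the crank axis, with 10 mm of air between it and the arm; upright, its free end is 172 mm above the counter.
- grip (a joint): Fold angle of the grip: 0 = folded flat along the arm, 1.57 = fully upright, against its stop. The hinge lies level, square to the arm, and is stiff: about 2 N at 45 mm from the hinge moves it, and the grip stays where it is left; pushed inward towards the crank axis it folds down again.
- crank (a joint): Angle of the crank in radians, growing as it is turned clockwise seen from above, which closes the jaw. It starts between -0.6 and 0.6; clamping takes about 1.4 to 3.8 rad more. Winding it freely takes about 4 to 6 N along the arc at the grip, a little more while the board slides; about 9 to 11 N along the arc is a firm hold, and about 14 N or more bruises the wood. The gearbox is stiff enough, and greased, to keep its hold when let go (up to about 18 N of clamping).
- bowl: White bowl, 130 mm wide, 60 mm high, standing to the left of the clamp; leave alone. Origin: centre of its underside.
- jar: Glass jar, 70 mm wide, 110 mm high, to the right of the clamp; leave alone. Origin: centre of its underside.
- scraper: Bench scraper lying flat to the left of the clamp, beyond the bowl, about 115 x 125 mm, 20 mm high; leave alone. Origin: centre of its underside.

How it is judged (in metres and radians):
On the way, in this order (a step that is already met when the one before it is completed fails the run):
1. the grip is folded fully upright (value of joint grip above 1.45 rad), for 0.2 s.
2. with the grip up, the jaw presses the board square against the fence (contact force between each of jaw, fence and board above 8 N and angle between the y axis of board and the y axis of fence, either way round below 0.03 rad and value of joint grip above 1.3 rad), for 0.2 s.
At the end, for the whole second after the job is handed in: The board lies flat and still, square to the fence within 0.03 rad, pressed between jaw and fence with more than 8 N at each, and the grip is still standing (fold angle above 1.3 rad) (all of step 2 and angle between board's own z axis and vertical below 0.05 rad and linear speed of board below 0.01 m/s); the robot touches nothing.
It fails at once if the board is bruised: the jaw presses it with more than 45 N (contact force between jaw and board above 45 N).
It fails at once if the gripper pushes the board or the jaw by more than 2 N (contact force between any of the fingers, the arm and board above 2 N or contact force between any of the fingers, the arm and jaw above 2 N).
It fails at once if the bowl, the jar or the scraper is moved by more than 20 mm (distance of any of bowl, jar, scraper from where it was at the start of the episode above 0.02 m).
It also fails if it takes over 72 s, if anything falls off the work surface, if the arm or the gripper's body presses on something with over 40 N, if the wrist force passes 120 N, or if a joint passes its speed limit or range.

## Working session

There is one attempt and no reset: what is moved stays moved. The work goes in short steps, Python scripts to look and compute and a tool call to move; the robot and the scene stay as the last step left them, time stands still between calls to the robot, and variables do not carry over. Pictures are saved under pics/ and viewed, at most 10 in all, crops included, and the job is handed in when it is done.

Besides the shell and the picture viewer there is one more tool, called as name(argument=value, ...) on one line, values as JSON. jog_arm: Moves the arm, as the interface text tells. Its arguments: {"type":"object","properties":{"deltas":{"type":"array","items":{"type":"array","items":{"type":"array","items":{"type":"number"}}}}},"required":["deltas"]}

```bash
ls; mkdir -p pics; python3 - <<'E'
from cell import r
import cv2,numpy as np
for n in("scene","top"):
    cv2.imwrite(f"pics/{n}0.png",r.grab_frame(n)[:,:,::-1]); m=r.camera_model(n); print(n,m)
print(r.observe())
E
```

```text
pics
scene {'mtx': array([[478.22836082,   0.        , 322.56961609],
       [  0.        , 478.22836082, 228.91244271],
       [  0.        ,   0.        ,   1.        ]]), 'rvec': array([ 1.73962597,  1.91458061, -0.69664555]), 'tvec': array([ 113.96969895, -368.80251466, 1597.6052968 ])}
top {'mtx': array([[482.1434458 ,   0.        , 320.60673875],
       [  0.        , 482.1434458 , 241.23024197],
       [  0.        ,   0.        ,   1.        ]]), 'rvec': array([ 2.15585952, -2.14907481,  0.11232183]), 'tvec': array([ -61.55765382,  584.80631245, 1084.69134059])}
{'t': 0.1, 'q': array([-9.79880170e-01,  3.59312130e-01,  1.11299378e-02, -2.69845085e-04,
       -1.22409047e+00, -2.88095799e-01]), 'dq': array([-3.20634900e-04, -2.12261581e-03,  4.47913996e-04, -8.39638467e-04,
       -1.43130304e-03, -1.92922710e-05]), 'effort': array([-3.51215691e-03, -5.84161448e+01,  2.93750560e+01,  7.01547593e+00,
        1.01445973e-02, -4.00712236e-05]), 'ee_pos': array([ 201.11983281, -643.88065406,  225.71643018]), 'ee_rot': array([ 4.73650834e-01, -3.10527777e+00, -2.26792310e-03]), 'ft_force': array([-0.93369625,  0.39367092,  0.49792076]), 'torque': array([0.00589597, 0.00847285, 0.0245248 ]), 'grip_force': 0.0, 'finger_gap': 87.24708547520723}
```

View pics/top0.png

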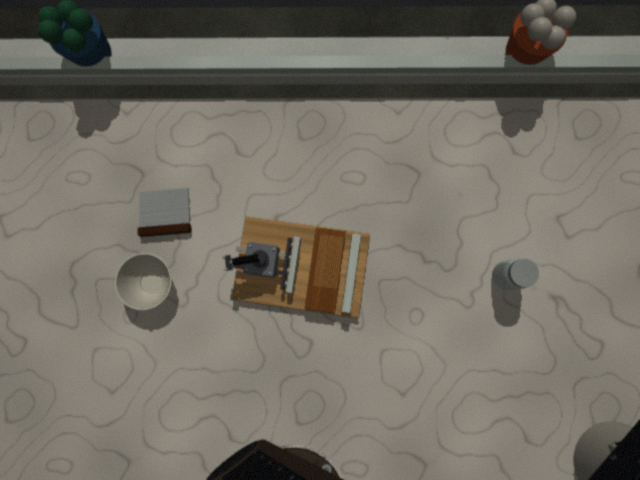

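View pics/scene0.png

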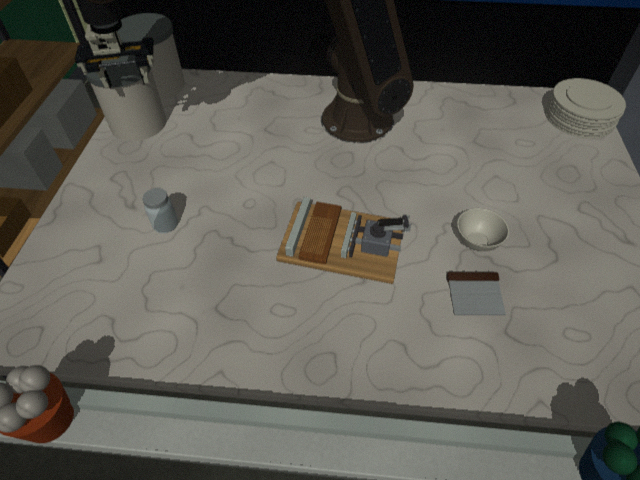

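Top view: bed corners at about (246,218), (370,234), (360,318), (232,300). The grip lies folded from its cheeks (229,262) to the axis (264,259). The bowl is at (144,282) and the jar at (522,273). Next I'll enlarge and measure.

```bash
cat > h.py <<'E'
import numpy as np,cv2
from cell import r
def ray(n,uv):
    m=r.camera_model(n);R=cv2.Rodrigues(np.array(m["rvec"]))[0];K=m["mtx"]
    d=R.T@np.linalg.inv(K)@np.array([uv[0],uv[1],1.]);c=-R.T@m["tvec"];return c,d
def plane(n,uv,z):
    c,d=ray(n,uv);return c+d*(z-c[2])/d[2]
def proj(n,p):
    m=r.camera_model(n);return cv2.projectPoints(np.array(p,float).reshape(-1,1,3),m["rvec"],m["tvec"],m["mtx"],None)[0].reshape(-1,2)
E
python3 - <<'E'
from h import *
im=cv2.imread("pics/top0.png")
c=im[205:330,215:380]
b=cv2.resize(c,None,fx=4.5,fy=4.5,interpolation=cv2.INTER_CUBIC);b=cv2.convertScaleAbs(b,alpha=1.7)
im2=cv2.imread("pics/scene0.png")
cv2.imwrite("pics/crop.png",b)
for uv in [(246,218),(370,234),(360,318),(232,300)]: print(uv,plane("top",uv,20).round(1))
for uv in [(229,262)]: print(plane("top",uv,108).round(1))
E
```

```text
(246, 218) [641.8 117.7  20. ]
(370, 234) [ 604.1 -175.6   20. ]
(360, 318) [ 408.7 -151.    20. ]
(232, 300) [448.7 145.9  20. ]
[530.5 137.1 108. ]
```

View pics/crop.png

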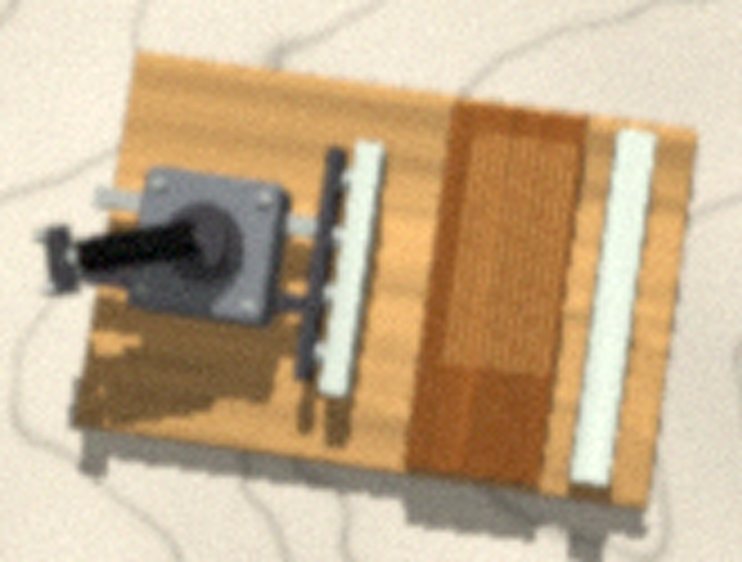

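Crop: bed corners at (138,52), (697,128), (645,507), (72,427). Hinge cheeks are at (60,260), and the gearbox top is centred at about (210,247). The jaw has about 80 px of free travel to the board.

```bash
python3 - <<'E'
from h import *
f=lambda u:(u[0]/4.5+215-.4,u[1]/4.5+205-.4)
W=np.array([plane("top",f(u),20)[:2] for u in[(138,52),(697,128),(645,507),(72,427)]])
S=np.array([(100,170),(100,-130),(-100,-130),(-100,170.)])
Sc=S-S.mean(0);Wc=W-W.mean(0)
a=np.arctan2((Sc[:,0]*Wc[:,1]-Sc[:,1]*Wc[:,0]).sum(),(Sc*Wc).sum());R=np.array([[np.cos(a),-np.sin(a)],[np.sin(a),np.cos(a)]])
o=W.mean(0)-R@S.mean(0);print("yaw",a,"o",o,"res",(W-(S@R.T+o)).round(1).tolist())
ax=o+R@[0,110];print("axis",ax)
g=np.mean([plane("top",f(u),70)[:2] for u in[(150,168),(290,190),(268,325),(130,305)]],0);print("gearbox c",g)
h=plane("top",f((60,260)),110)[:2];print("hinge",h,h-ax,np.linalg.norm(h-ax),np.linalg.norm(h-g))
d=h-ax;print("arm dir",np.degrees(np.arctan2(d[1],d[0])), "station y dir",np.degrees(a)+90)
for u in[(460,100),(585,115),(540,487),(405,470)]: print("board",R.T@(plane("top",f(u),38)[:2]-o))
for u in[(358,142),(385,145),(348,397),(318,393)]: print("jaw",R.T@(plane("top",f(u),54)[:2]-o))
for u in[(618,130),(655,133),(607,487),(572,483)]: print("fence",R.T@(plane("top",f(u),54)[:2]-o))
# scene-cam hinge check
print("scene px of hinge/axis",proj("scene",[[*h,105],[*ax,105],[*ax,70]]))
E
```

```text
yaw -0.13769930446046036 o [525.48571732 -32.80357811] res [[-1.6, -2.3], [-0.3, 0.9], [1.8, 1.6], [0.1, -0.1]]
axis [540.58481911  76.15520825]
gearbox c [539.35128807  72.85279338]
hinge [529.50140044 139.00077948] [-11.08341867  62.84557123] 63.815421275211854 66.87732314650684
arm dir 100.00181158121312 station y dir 82.11041101252867
board [94.3851171  -5.12824094]
board [ 95.60816177 -70.04241671]
board [-95.55500298 -73.24486319]
board [-96.80080317  -4.475896  ]
jaw [63.50161752 42.41478079]
jaw [63.89403427 28.59964535]
jaw [-64.58888599  28.34512253]
jaw [-64.74083195  43.53761258]
fence [ 87.9681808  -87.42044298]
fence [  89.05682883 -106.1894173 ]
fence [ -90.42443976 -105.9538821 ]
fence [-90.93874013 -88.4579931 ]
scene px of hinge/axis [[404.89232718 219.96288078]
 [379.04427605 221.52882208]
 [377.78954558 230.69468872]]
```

jog_arm(deltas=[[[0,0,10.3,0.0805,0.0825,0,-1],[0,0,20.6,0.161,0.165,0,-1],[0,0,31,0.2415,0.2475,0,-1],[0,0,41.3,0.322,0.33,0,-1],[0,0,41.3,0.322,0.33,0,-1],[0,0,41.3,0.322,0.33,0,-1],[0,0,41.3,0.322,0.33,0,-1],[0,0,41.3,0.322,0.33,0,-1],[0,0,41.3,0.322,0.33,0,-1]]])

```text
t: 1.23
ee_pos: [524.1, -313.0, 226.0]
ee_rot: [1.542, -2.737, -0.001]
ft_force: [0.5, -0.2, 0.4]
finger_gap: 87.8
grip_force: 0.0
```

jog_arm(deltas=[[[0,0,8,0.003,0.06,0,-1],[0,0,16,0.006,0.12,0,-1],[0,0,24,0.008,0.18,0,-1],[0,0,32,0.01,0.24,0,-1],[0,0,38,0.012,0.3,0,-1],[0,0,41.4,0.014,0.36,0,-1],[0,0,41.4,0.014,0.409,0,-1],[0,0,41.4,0.014,0.409,0,-1],[0,0,41.4,0.014,0.409,0,-1]]])

```text
t: 2.35
ee_pos: [537.0, 93.7, 226.4]
ee_rot: [2.406, -2.018, -0.0]
ft_force: [0.5, -0.3, 1.3]
finger_gap: 87.6
grip_force: 0.0
```

```bash
python3 - <<'E'
from h import *
from scipy.spatial.transform import Rotation as Ro
s=r.observe();m=r.camera_model("wrist");im=r.grab_frame("wrist")
cv2.imwrite("pics/w1.png",im[:,:,::-1]);print(s["t"],s["ee_pos"],s["q"],s["ft_force"]);print(Ro.from_rotvec(s["ee_rot"]).as_matrix().round(3));print(m)
R=cv2.Rodrigues(np.array(m["rvec"]))[0]
for p in[(529.4,139,105),(540,75,105)]:
    c=R@np.array(p)+m["tvec"];th=np.arctan2(np.hypot(c[0],c[1]),c[2]);k=m["mtx"];ph=np.arctan2(c[1],c[0]);print(p,k[0,2]+k[0,0]*th*np.cos(ph),k[1,2]+k[1,1]*th*np.sin(ph))
E
```

```text
2.35 [536.98643167  93.68893451 226.38961977] [ 5.32312760e-01  1.45842613e-01 -2.75456829e-01  2.79235187e-05
 -1.15017435e+00 -3.57407934e-01] [ 0.45539537 -0.3136296   1.31448937]
[[ 0.174 -0.985 -0.001]
 [-0.985 -0.174 -0.   ]
 [ 0.     0.001 -1.   ]]
{'mtx': array([[371.64829954,   0.        , 316.70984772],
       [  0.        , 371.64829954, 236.57631614],
       [  0.        ,   0.        ,   1.        ]]), 'rvec': array([-0.26851947,  3.07605904,  0.42616667]), 'tvec': array([545.29570168, -32.45876984, 390.93053341])}
(529.4, 139, 105) 316.5713025230782 285.0816234955933
(540, 75, 105) 317.41773831016 206.80611931525493
```

View pics/w1.png

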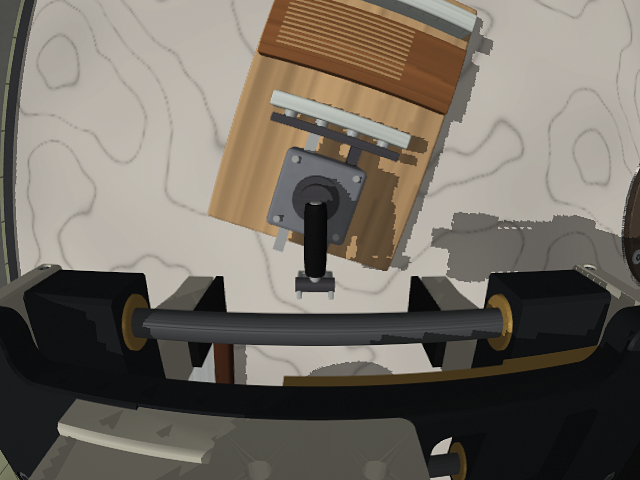

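The wrist view shows the sleeve running from (316,202) to (315,278) and the cheeks at (315,285), which matches my predicted hinge at (317,285). The tool is aligned, so I'll descend and pinch.

jog_arm(deltas=[[[0,0,0,0,0,-0.05,-1],[0,0,0,0,0,-0.095,-1],[0,0,0,0,0,-0.12,-1],[0,0,0,0,0,-0.13,-1],[0,0,0,0,0,-0.139,-1],[0,0,0,0,0,-0.139,-1],[0,0,0,0,0,-0.139,0.2],[0,0,0,0,0,-0.139,0.4],[0,0,0,0,0,-0.139,0.5],[0,0,0,0,0,-0.139,0.55]]])

```text
t: 3.65
ee_pos: [537.3, 94.8, 87.8]
ee_rot: [-2.407, 2.018, -0.0]
ft_force: [0.0, -0.6, -0.4]
finger_gap: 53.1
grip_force: 0.0
```

jog_arm(deltas=[[[0,0,0,0,0,0,0.65],[0,0,0,0,0,0,0.75],[0,0,0,0,0,0,0.85],[0,0,0,0,0,0,1],[0,0,0,0,0,0,1],[0,0,0,0,0,0,1]]])

```text
t: 4.4
ee_pos: [537.8, 94.8, 87.7]
ee_rot: [-2.407, 2.018, -0.001]
ft_force: [4.4, -1.5, -2.1]
finger_gap: 17.0
grip_force: 29.9
```

jog_arm(deltas=[[[0,0,0,0,0.0004,0.006,1],[0,0,0,-0.0003,0.0015,0.0116,1],[0,0,0,-0.0006,0.0034,0.0172,1],[0,0,0,-0.001,0.0059,0.0225,1],[0,0,0,-0.0016,0.0092,0.0274,1],[0,0,0,-0.0022,0.013,0.0318,1],[0,0,0,-0.003,0.0174,0.0357,1],[0,0,0,-0.0038,0.0222,0.039,1],[0,0,0,-0.0038,0.0222,0.039,1]]])

```text
t: 5.52
ee_pos: [533.6, 116.0, 126.6]
ee_rot: [2.407, -2.017, 0.002]
ft_force: [5.5, -5.7, -2.6]
finger_gap: 17.5
grip_force: 30.0
```

```bash
python3 - <<'E'
from h import *
s=r.observe();im=r.grab_frame("wrist");print(s["torque"],s["grip_force"])
cv2.imwrite("pics/w2.png",im[100:400,120:520,::-1])
E
```

```text
[-2.13408004 -1.92426792 -0.06398971] 29.994560981722316
```

View pics/w2.png

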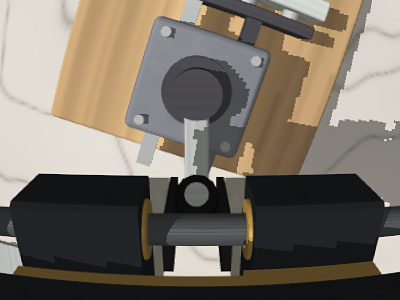

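The grip has swung up: its end disc is between the fingers at crop (197,193), with the arm below it. I'll finish the arc with a slight press against the stop.

jog_arm(deltas=[[[0,0,0,-0.0009,0.0052,0.0024,1],[0,0,0,-0.0019,0.0106,0.0045,1],[0,0,0,-0.0029,0.0163,0.0055,1],[0,0,0,-0.0039,0.0221,0.006,1],[0,0,0,-0.0041,0.0235,0.006,1],[0,0,0,-0.0041,0.0235,0.006,1]]])

```text
t: 6.32
ee_pos: [529.7, 138.3, 133.7]
ee_rot: [2.406, -2.016, 0.004]
ft_force: [3.5, -10.0, 8.4]
finger_gap: 17.4
grip_force: 30.0
```

jog_arm(deltas=[[[0,0,0,-0.0004,0.002,0.001,1],[0,0,0,-0.0007,0.004,0.001,1],[0,0,0,-0.0007,0.004,0.001,1],[0,0,0,-0.0007,0.004,0.001,1]]])

```text
t: 6.82
ee_pos: [528.9, 142.5, 134.2]
ee_rot: [2.406, -2.016, 0.003]
ft_force: [4.8, -8.4, 3.2]
finger_gap: 17.0
grip_force: 30.0
```

```bash
python3 - <<'E'
from h import *
s=r.observe();im=r.grab_frame("wrist");print(s["torque"],s["ft_force"],s["ee_pos"])
cv2.imwrite("pics/w3.png",im[100:400,120:520,::-1])
E
```

```text
[-3.58155091 -1.63803396 -0.00396514] [ 4.84531588 -8.36888577  3.21837519] [528.88662773 142.46903488 134.23259586]
```

View pics/w3.png

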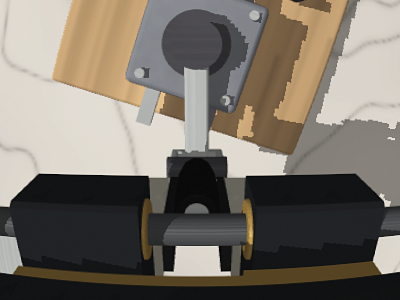

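There's no stop yet: the force stays flat at about 8 N, so I'm still moving against friction. I'll push on outward.

jog_arm(deltas=[[[0,0,0,-0.0003,0.002,0,1],[0,0,0,-0.0006,0.004,0,1],[0,0,0,-0.0006,0.004,0,1]]])

```text
t: 7.25
ee_pos: [528.2, 146.4, 134.2]
ee_rot: [2.406, -2.016, 0.003]
ft_force: [4.6, -8.3, 4.3]
finger_gap: 17.3
grip_force: 30.0
```

```bash
python3 - <<'E'
from h import *
m=r.camera_model("wrist");im=r.grab_frame("wrist")
R=cv2.Rodrigues(np.array(m["rvec"]))[0];k=m["mtx"]
def pw(p):
    c=R@np.array(p)+m["tvec"];th=np.arctan2(np.hypot(c[0],c[1]),c[2]);ph=np.arctan2(c[1],c[0]);return k[0,2]+k[0,0]*th*np.cos(ph),k[1,2]+k[1,1]*th*np.sin(ph)
u=np.array([.17,-.985])
print("cheek",pw((529.4,139,110)))
for t in(70,80,90,100):
    t=np.radians(t);h=np.array([529.4,139])+67*np.cos(t)*u;print(t,pw((*h,105+67*np.sin(t))))
w=im[230:350,240:400,::-1]
s=r.grab_frame("scene")[170:270,340:460,::-1]
w=cv2.resize(w,(640,480),interpolation=3);s=cv2.resize(s,(480,400),interpolation=3)
o=np.zeros((480,800,3),np.uint8);o[:360,:480]=cv2.resize(w,(480,360));o[:267,480:]=cv2.resize(s,(320,267));cv2.imwrite("pics/w4.png",cv2.convertScaleAbs(o,alpha=1.5))
E
```

```text
cheek (np.float64(317.55099053275643), np.float64(264.58208525202303))
1.2217304763960306 (np.float64(318.3431078875343), np.float64(259.5884473451809))
1.3962634015954636 (np.float64(318.2039965577582), np.float64(292.06241808637867))
1.5707963267948966 (np.float64(318.032629289202), np.float64(321.8556944641175))
1.7453292519943295 (np.float64(317.846915406897), np.float64(346.83303500243693))
```

View pics/w4.png

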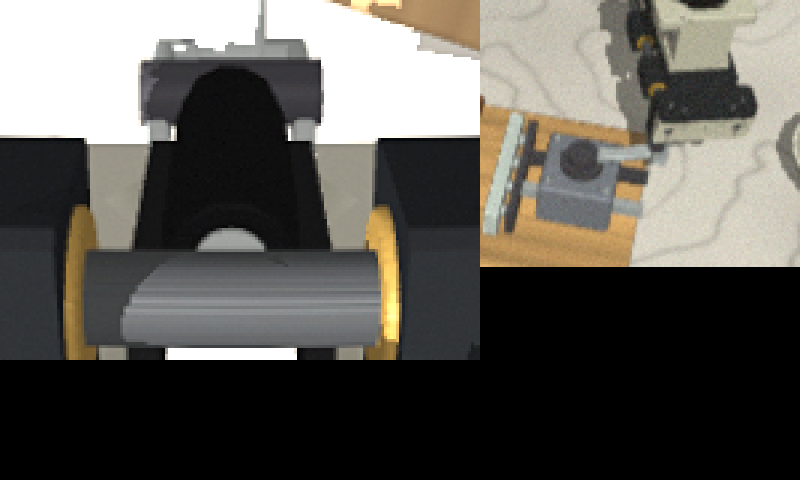

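The composite shows the grip's end disc near full-frame (317,317) and the cheeks at (317,260), which puts the fold at roughly 88°. I'll push a little further until the stop force shows.

jog_arm(deltas=[[[0,0,0,-0.0002,0.001,0,1],[0,0,0,-0.0003,0.002,0,1],[0,0,0,-0.0003,0.002,0,1]]])

```text
t: 7.72
ee_pos: [527.9, 148.0, 134.2]
ee_rot: [2.405, -2.016, 0.003]
ft_force: [4.6, -10.7, 3.1]
finger_gap: 17.2
grip_force: 29.9
```

jog_arm(deltas=[[[0,0,0,-0.0002,0.001,0,1],[0,0,0,-0.0003,0.002,0,1],[0,0,0,-0.0003,0.002,0,1]]])

```text
t: 8.1
ee_pos: [527.6, 148.7, 134.1]
ee_rot: [2.404, -2.015, 0.005]
ft_force: [7.4, -16.5, 3.9]
finger_gap: 17.0
grip_force: 29.8
```

```bash
python3 - <<'E'
from h import *
s=r.observe();im=r.grab_frame("wrist");print(s["torque"],s["ft_force"],s["ee_pos"])
w=cv2.resize(im[230:350,240:400,::-1],(480,360),interpolation=3)
cv2.imwrite("pics/w5.png",cv2.convertScaleAbs(w,alpha=1.5))
E
```

```text
[-6.25534604 -2.6555681   0.01925119] [  7.36849248 -16.52416026   3.92073947] [527.62955473 148.74410922 134.09256746]
```

View pics/w5.png

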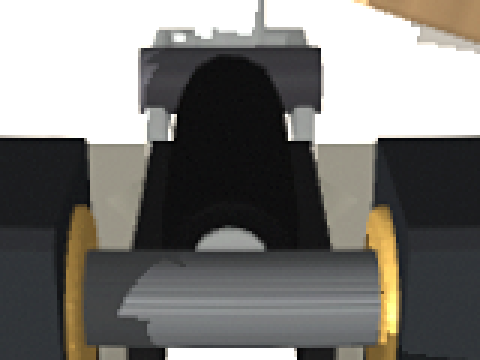

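```bash
python3 - <<'E'
from h import *
m=r.camera_model("wrist");R=cv2.Rodrigues(np.array(m["rvec"]))[0];k=m["mtx"]
def wp(u,v,z):
    x,y=(u-k[0,2])/k[0,0],(v-k[1,2])/k[1,1];t=np.hypot(x,y);d=R.T@np.array([x/t*np.sin(t),y/t*np.sin(t),np.cos(t)]);c=-R.T@m["tvec"];return c+d*(z-c[2])/d[2]
print("disc c",wp(317,317,172),"disc top edge",wp(317,306,172),"disc halfwidth",wp(305.5,317,172))
print("cheek top near/far edges",wp(317,246,110),wp(317,267,110))
print(r.observe()["t"],r.observe()["ft_force"])
E
```

```text
disc c [529.603746   139.40741694 172.        ] disc top edge [530.38926427 134.97134153 172.        ] disc halfwidth [533.73397986 140.14387334 172.        ]
cheek top near/far edges [530.89211515 131.26894216 110.        ] [528.88882803 142.58681733 110.        ]
8.15 [  8.27391463 -15.75231066   3.28590581]
```

The stop is reached: the force ramps up with hardly any motion. The sleeve stands upright at (529.6,139.4), but it sits near the edge of the pads, so I'll open, recentre and re-pinch.

jog_arm(deltas=[[[0,0,0,0,-0.002,0,0.4],[0,0,0,0,-0.004,0,0.2],[0,0,0,0,-0.004,0,0.2],[0,0,0,0.002,-0.0085,-0.0015,0.2],[0,0,0,0.002,-0.013,-0.0015,0.2],[0,0,0,0.002,-0.013,-0.0015,0.2]]])

```text
t: 8.9
ee_pos: [529.4, 139.1, 132.0]
ee_rot: [2.407, -2.019, -0.0]
ft_force: [0.2, -1.1, 0.4]
finger_gap: 35.0
grip_force: 0.0
```

```bash
python3 - <<'E'
from h import *
s=r.observe();im=r.grab_frame("wrist");print(s["t"],s["ft_force"],s["ee_pos"],s["finger_gap"])
m=r.camera_model("wrist");R=cv2.Rodrigues(np.array(m["rvec"]))[0];k=m["mtx"]
def pw(p):
    c=R@np.array(p)+m["tvec"];th=np.arctan2(np.hypot(c[0],c[1]),c[2]);ph=np.arctan2(c[1],c[0]);return (k[0,2]+k[0,0]*th*np.cos(ph)-220)*3.33,(k[1,2]+k[1,1]*th*np.sin(ph)-170)*3.33
print("tool axis at z172, z151:",pw((*s["ee_pos"][:2],172)),pw((*s["ee_pos"][:2],151)))
w=cv2.resize(im[170:350,220:420,::-1],(666,600),interpolation=3)
cv2.imwrite("pics/w6.png",cv2.convertScaleAbs(w,alpha=1.6))
E
```

```text
8.9 [ 0.17556435 -1.12780156  0.42270107] [529.37364799 139.07349976 131.95624807] 34.951480685703224
tool axis at z172, z151: (np.float64(326.06435252304857), np.float64(573.5085178979082)) (np.float64(325.5530920002427), np.float64(485.94718715722314))
```

View pics/w6.png

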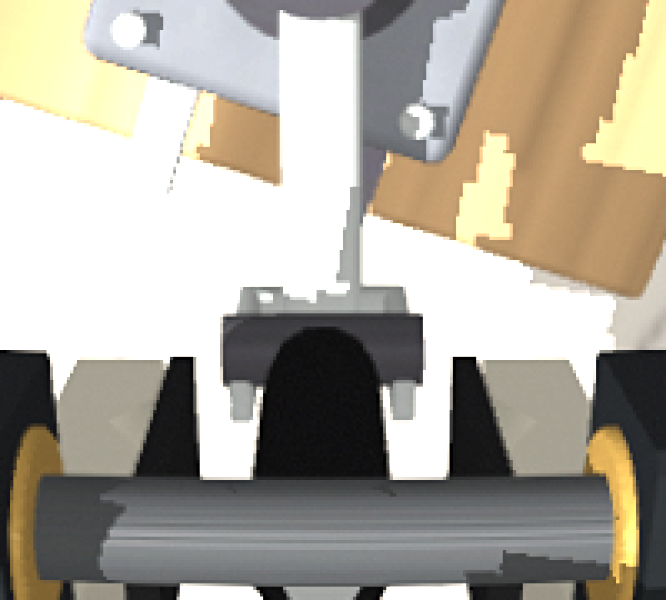

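The sleeve is now centred between the fingers, with its end disc peeking out below the bar at about (325,585) against a predicted tool axis of (326,574). I'll close on it.

jog_arm(deltas=[[[0,0,0,0,0,0,0.5],[0,0,0,0,0,0,0.7],[0,0,0,0,0,0,1],[0,0,0,0,0,0,1],[0,0,0,0,0,0,1]]])

```text
t: 9.57
ee_pos: [529.5, 139.5, 132.1]
ee_rot: [-2.407, 2.018, -0.0]
ft_force: [-0.1, -0.1, 0.5]
finger_gap: 17.6
grip_force: 30.0
```

```bash
cat > w.py <<'E'
import sys
from h import *
# status + next waypoints (mm, relative to the commanded pose cmd) clockwise
A=np.array([540.5,75.]);Rr=65.
s=r.observe();p=s["ee_pos"][:2];d=p-A;a=np.degrees(np.arctan2(d[1],d[0]));rad=np.linalg.norm(d);er=d/rad;et=np.array([er[1],-er[0]])
print("t",s["t"],"ang %.1f rad %.1f"%(a,rad),"Frad %.1f Ftan %.1f"%(s["ft_force"][:2]@er,s["ft_force"][:2]@et),"gap",s["finger_gap"],s["ee_pos"].round(1))
a0=float(sys.argv[1])
for x in map(float,sys.argv[2:]):
    f=lambda q:A+Rr*np.array([np.cos(np.radians(q)),np.sin(np.radians(q))])
    print(x,((f(x)-f(a0))/1000).round(4).tolist())
E
python3 w.py 100 96 92 86 80 74 68 62 56 50 44
```

```text
t 9.575 ang 99.7 rad 65.4 Frad -0.1 Ftan -0.1 gap 17.592777248591098 [529.5 139.5 132.1]
96.0 [0.0045, 0.0006]
92.0 [0.009, 0.0009]
86.0 [0.0158, 0.0008]
80.0 [0.0226, 0.0]
74.0 [0.0292, -0.0015]
68.0 [0.0356, -0.0037]
62.0 [0.0418, -0.0066]
56.0 [0.0476, -0.0101]
50.0 [0.0531, -0.0142]
44.0 [0.058, -0.0189]
```

jog_arm(deltas=[[[0,0,0,0.0045,0.0006,0,1],[0,0,0,0.009,0.0009,0,1],[0,0,0,0.0158,0.0008,0,1],[0,0,0,0.0226,0,0,1],[0,0,0,0.0292,-0.0015,0,1],[0,0,0,0.0356,-0.0037,0,1],[0,0,0,0.0418,-0.0066,0,1],[0,0,0,0.0476,-0.0101,0,1],[0,0,0,0.0531,-0.0142,0,1],[0,0,0,0.058,-0.0189,0,1]]])

```text
t: 10.82
ee_pos: [587.2, 121.4, 132.1]
ee_rot: [-2.407, 2.018, 0.002]
ft_force: [-4.0, 5.5, 2.6]
finger_gap: 17.2
grip_force: 30.0
```

```bash
python3 w.py 44 38 32 26 20 14 8 2 -4 -10 -16; python3 w.py -16 -22 -28 -33 -38 -42 -46 -50
```

```text
t 10.825 ang 44.8 rad 65.8 Frad 1.1 Ftan -6.7 gap 17.17285765366408 [587.2 121.4 132.1]
38.0 [0.0045, -0.0051]
32.0 [0.0084, -0.0107]
26.0 [0.0117, -0.0167]
20.0 [0.0143, -0.0229]
14.0 [0.0163, -0.0294]
8.0 [0.0176, -0.0361]
2.0 [0.0182, -0.0429]
-4.0 [0.0181, -0.0497]
-10.0 [0.0173, -0.0564]
-16.0 [0.0157, -0.0631]
t 10.825 ang 44.8 rad 65.8 Frad 1.1 Ftan -6.7 gap 17.17285765366408 [587.2 121.4 132.1]
-22.0 [-0.0022, -0.0064]
-28.0 [-0.0051, -0.0126]
-33.0 [-0.008, -0.0175]
-38.0 [-0.0113, -0.0221]
-42.0 [-0.0142, -0.0256]
-46.0 [-0.0173, -0.0288]
-50.0 [-0.0207, -0.0319]
```

jog_arm(deltas=[[[0,0,0,0.0045,-0.0051,0,1],[0,0,0,0.0084,-0.0107,0,1],[0,0,0,0.0117,-0.0167,0,1],[0,0,0,0.0143,-0.0229,0,1],[0,0,0,0.0163,-0.0294,0,1],[0,0,0,0.0176,-0.0361,0,1],[0,0,0,0.0182,-0.0429,0,1],[0,0,0,0.0181,-0.0497,0,1],[0,0,0,0.0173,-0.0564,0,1],[0,0,0,0.0157,-0.0631,0,1]]])

```text
t: 12.08
ee_pos: [604.1, 58.8, 132.1]
ee_rot: [-2.406, 2.016, -0.0]
ft_force: [1.8, 7.6, -0.9]
finger_gap: 17.2
grip_force: 30.0
```

```bash
python3 w.py -16
```

```text
t 12.075 ang -14.3 rad 65.6 Frad -0.1 Ftan -7.8 gap 17.226711487144627 [604.1  58.8 132.1]
```

jog_arm(deltas=[[[0,0,0,-0.0022,-0.0064,0,1],[0,0,0,-0.0051,-0.0126,0,1],[0,0,0,-0.008,-0.0175,0,1],[0,0,0,-0.0113,-0.0221,0,1],[0,0,0,-0.0142,-0.0256,0,1],[0,0,0,-0.0173,-0.0288,0,1],[0,0,0,-0.0207,-0.0319,0,1],[0,0,0,-0.0207,-0.0319,0,1]]])

```text
t: 13.08
ee_pos: [583.7, 26.3, 132.2]
ee_rot: [-2.406, 2.017, -0.002]
ft_force: [3.7, 3.1, -2.9]
finger_gap: 17.4
grip_force: 30.0
```

```bash
python3 w.py -50 -52 -54 -56 -58 -60; python3 w.py -60 -62 -64 -66 -68;python3 w.py -68 -69 -70 -71 -72 ; python3 - <<'E'
from h import *
im=r.grab_frame("top")[205:330,215:380,::-1]
cv2.imwrite("pics/top2.png",cv2.convertScaleAbs(cv2.resize(im,None,fx=4.5,fy=4.5,interpolation=3),alpha=1.7))
E
```

```text
t 13.075 ang -48.4 rad 65.1 Frad 0.2 Ftan -4.8 gap 17.443345726914675 [583.7  26.3 132.2]
-52.0 [-0.0018, -0.0014]
-54.0 [-0.0036, -0.0028]
-56.0 [-0.0054, -0.0041]
-58.0 [-0.0073, -0.0053]
-60.0 [-0.0093, -0.0065]
t 13.075 ang -48.4 rad 65.1 Frad 0.2 Ftan -4.8 gap 17.443345726914675 [583.7  26.3 132.2]
-62.0 [-0.002, -0.0011]
-64.0 [-0.004, -0.0021]
-66.0 [-0.0061, -0.0031]
-68.0 [-0.0082, -0.004]
t 13.075 ang -48.4 rad 65.1 Frad 0.2 Ftan -4.8 gap 17.443345726914675 [583.7  26.3 132.2]
-69.0 [-0.0011, -0.0004]
-70.0 [-0.0021, -0.0008]
-71.0 [-0.0032, -0.0012]
-72.0 [-0.0043, -0.0016]
```

View pics/top2.png

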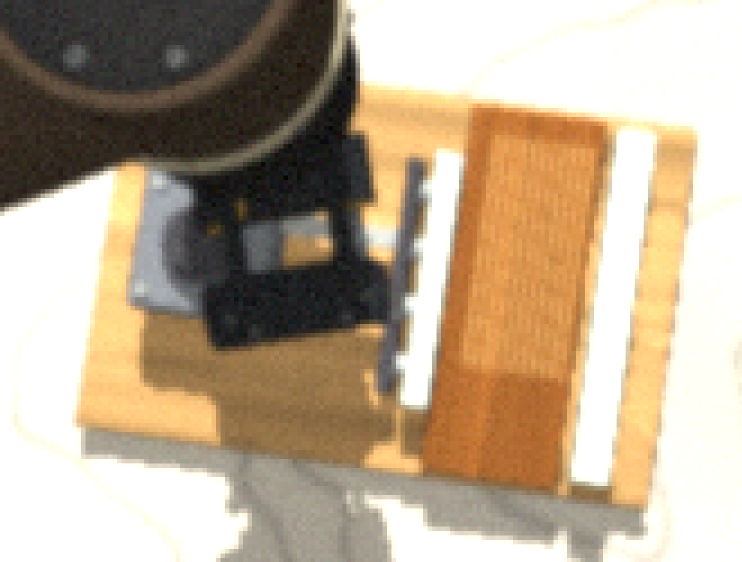

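The top view shows the jaw against the board. The fence gap is about 3–6 mm: board edge at (607,120) and (562,490), fence at (615,130) and (572,483). From here I go in small steps, watching the tangential force.

jog_arm(deltas=[[[0,0,0,-0.0009,-0.0007,0,1],[0,0,0,-0.0018,-0.0014,0,1],[0,0,0,-0.0027,-0.0021,0,1],[0,0,0,-0.0036,-0.0028,0,1],[0,0,0,-0.0036,-0.0028,0,1]]])

```text
t: 13.75
ee_pos: [580.2, 23.5, 132.2]
ee_rot: [-2.406, 2.017, -0.002]
ft_force: [4.7, 3.1, -2.6]
finger_gap: 17.4
grip_force: 30.0
```

```bash
python3 w.py -54 -55 -56 -57 -58
```

```text
t 13.75 ang -52.4 rad 65.0 Frad 0.4 Ftan -5.6 gap 17.379481483625376 [580.2  23.5 132.2]
-55.0 [-0.0009, -0.0007]
-56.0 [-0.0019, -0.0013]
-57.0 [-0.0028, -0.0019]
-58.0 [-0.0038, -0.0025]
```

jog_arm(deltas=[[[0,0,0,-0.0009,-0.0007,0,1],[0,0,0,-0.0019,-0.0013,0,1],[0,0,0,-0.0028,-0.0019,0,1],[0,0,0,-0.0038,-0.0025,0,1],[0,0,0,-0.0038,-0.0025,0,1]]])

```text
t: 14.38
ee_pos: [576.4, 20.9, 132.2]
ee_rot: [-2.406, 2.017, -0.002]
ft_force: [4.4, 3.1, -3.9]
finger_gap: 17.4
grip_force: 30.0
```

```bash
python3 w.py -58 -59 -60 -61 -62
```

```text
t 14.375 ang -56.4 rad 65.0 Frad -0.1 Ftan -5.4 gap 17.360928433190473 [576.4  20.9 132.2]
-59.0 [-0.001, -0.0006]
-60.0 [-0.0019, -0.0012]
-61.0 [-0.0029, -0.0017]
-62.0 [-0.0039, -0.0023]
```

jog_arm(deltas=[[[0,0,0,-0.001,-0.0006,0,1],[0,0,0,-0.0019,-0.0012,0,1],[0,0,0,-0.0029,-0.0017,0,1],[0,0,0,-0.0039,-0.0023,0,1],[0,0,0,-0.0039,-0.0023,0,1]]])

```text
t: 15.0
ee_pos: [572.5, 18.6, 132.2]
ee_rot: [-2.406, 2.017, -0.002]
ft_force: [5.4, 2.0, -2.9]
finger_gap: 17.2
grip_force: 30.0
```

```bash
python3 w.py -62 -63 -64 -65 -66; python3 w.py -66 -67 -68 -69 -70
```

```text
t 15.0 ang -60.4 rad 64.9 Frad 0.9 Ftan -5.7 gap 17.20046257853769 [572.5  18.6 132.2]
-63.0 [-0.001, -0.0005]
-64.0 [-0.002, -0.001]
-65.0 [-0.003, -0.0015]
-66.0 [-0.0041, -0.002]
t 15.0 ang -60.4 rad 64.9 Frad 0.9 Ftan -5.7 gap 17.20046257853769 [572.5  18.6 132.2]
-67.0 [-0.001, -0.0005]
-68.0 [-0.0021, -0.0009]
-69.0 [-0.0031, -0.0013]
-70.0 [-0.0042, -0.0017]
```

jog_arm(deltas=[[[0,0,0,-0.001,-0.0005,0,1],[0,0,0,-0.002,-0.001,0,1],[0,0,0,-0.003,-0.0015,0,1],[0,0,0,-0.0041,-0.002,0,1],[0,0,0,-0.0041,-0.002,0,1]]])

```text
t: 15.62
ee_pos: [568.4, 16.5, 132.2]
ee_rot: [-2.406, 2.017, -0.002]
ft_force: [5.3, 2.9, -4.4]
finger_gap: 17.4
grip_force: 30.0
```

```bash
python3 w.py -66
```

```text
t 15.625 ang -64.5 rad 64.8 Frad -0.4 Ftan -6.0 gap 17.367287991231112 [568.4  16.5 132.2]
```

jog_arm(deltas=[[[0,0,0,-0.001,-0.0005,0,1],[0,0,0,-0.0021,-0.0009,0,1],[0,0,0,-0.0031,-0.0013,0,1],[0,0,0,-0.0042,-0.0017,0,1],[0,0,0,-0.0042,-0.0017,0,1]]])

```text
t: 16.25
ee_pos: [564.2, 14.7, 132.2]
ee_rot: [-2.406, 2.017, -0.002]
ft_force: [4.6, 2.0, -3.4]
finger_gap: 17.1
grip_force: 30.0
```

```bash
python3 w.py -70 -71 -72 -73 -74; python3 w.py -74 -75 -76 -77 -78
```

```text
t 16.25 ang -68.5 rad 64.8 Frad -0.2 Ftan -5.0 gap 17.105404344342396 [564.2  14.7 132.2]
-71.0 [-0.0011, -0.0004]
-72.0 [-0.0021, -0.0007]
-73.0 [-0.0032, -0.0011]
-74.0 [-0.0043, -0.0014]
t 16.25 ang -68.5 rad 64.8 Frad -0.2 Ftan -5.0 gap 17.105404344342396 [564.2  14.7 132.2]
-75.0 [-0.0011, -0.0003]
-76.0 [-0.0022, -0.0006]
-77.0 [-0.0033, -0.0009]
-78.0 [-0.0044, -0.0011]
```

jog_arm(deltas=[[[0,0,0,-0.0011,-0.0004,0,1],[0,0,0,-0.0021,-0.0007,0,1],[0,0,0,-0.0032,-0.0011,0,1],[0,0,0,-0.0043,-0.0014,0,1],[0,0,0,-0.0043,-0.0014,0,1]]])

```text
t: 16.88
ee_pos: [560.8, 13.6, 132.2]
ee_rot: [-2.405, 2.016, -0.004]
ft_force: [7.5, 1.8, -6.3]
finger_gap: 17.4
grip_force: 30.0
```

```bash
python3 w.py -74
```

```text
t 16.875 ang -71.7 rad 64.7 Frad 0.7 Ftan -7.7 gap 17.35380314877926 [560.8  13.6 132.2]
```

The force has started to rise (7.7 N), so contact has begun. I'll go on in about 1 mm steps towards 10 N.

jog_arm(deltas=[[[0,0,0,-0.0006,-0.0002,0,1],[0,0,0,-0.0011,-0.0003,0,1],[0,0,0,-0.0011,-0.0003,0,1]]])

```text
t: 17.25
ee_pos: [560.1, 13.4, 132.3]
ee_rot: [-2.405, 2.015, -0.004]
ft_force: [9.2, 1.8, -8.5]
finger_gap: 17.4
grip_force: 30.0
```

```bash
python3 w.py -75
```

```text
t 17.25 ang -72.3 rad 64.7 Frad 1.1 Ftan -9.3 gap 17.428314047549293 [560.1  13.4 132.3]
```

jog_arm(deltas=[[[0,0,0,-0.0004,-0.0001,0,1],[0,0,0,-0.0008,-0.0002,0,1],[0,0,0,-0.0008,-0.0002,0,1],[0,0,0,-0.0008,-0.0002,0,1]]])

```text
t: 17.75
ee_pos: [559.5, 13.2, 132.3]
ee_rot: [-2.405, 2.015, -0.005]
ft_force: [10.2, 1.8, -8.4]
finger_gap: 17.3
grip_force: 30.0
```

```bash
python3 w.py -75.7; python3 - <<'E'
from h import *
im=r.grab_frame("top")[205:330,215:380,::-1]
cv2.imwrite("pics/top3.png",cv2.resize(im,None,fx=4.5,fy=4.5,interpolation=3))
E
```

```text
t 17.75 ang -72.9 rad 64.7 Frad 1.3 Ftan -10.3 gap 17.284642064682505 [559.5  13.2 132.3]
```

The force is 10.3 N along the arc, a firm hold. I'll relax the command, open symmetrically and lift straight off.

jog_arm(deltas=[[[0,0,0,0.001,0.0003,0,1],[0,0,0,0.002,0.0006,0,1],[0,0,0,0.002,0.0006,0,0.6],[0,0,0,0.002,0.0006,0,0.3],[0,0,0,0.002,0.0006,0,0.1],[0,0,0,0.002,0.0006,0,0.1],[0,0,0,0.002,0.0006,0,0.1]]])

```text
t: 18.68
ee_pos: [558.4, 12.8, 132.1]
ee_rot: [2.407, -2.018, -0.0]
ft_force: [-0.5, 0.5, -0.2]
finger_gap: 39.4
grip_force: 0.0
```

jog_arm(deltas=[[[0,0,0,0,0,0.01,0.1],[0,0,0,0,0,0.03,0.1],[0,0,0,0,0,0.06,0.1],[0,0,0,0,0,0.1,0.1],[0,0,0,0,0,0.13,0.1],[0,0,0,-0.05,0.06,0.13,0.1],[0,0,0,-0.08,0.12,0.13,0.1],[0,0,0,-0.08,0.17,0.13,0.1],[0,0,0,-0.08,0.17,0.13,0.1]]])

```text
t: 19.8
ee_pos: [478.0, 186.1, 263.1]
ee_rot: [-2.41, 2.012, -0.0]
ft_force: [-0.5, 0.1, -0.5]
finger_gap: 39.4
grip_force: 0.0
```

```bash
python3 - <<'E'
from h import *
s=r.observe();print(s["t"],s["ee_pos"],s["ft_force"])
im=r.grab_frame("top")[:,:,::-1];cv2.imwrite("pics/top4.png",im)
hsv=cv2.cvtColor(im,cv2.COLOR_BGR2HSV)[205:330,300:380]
# board: saturated brown, darker than the bed
m=((hsv[:,:,0]<16)&(hsv[:,:,1]>130)).astype(np.uint8)*255
m=cv2.morphologyEx(m,cv2.MORPH_OPEN,np.ones((3,3)))
c=max(cv2.findContours(m,0,2)[0],key=cv2.contourArea)+np.array([300,205])
bx=cv2.boxPoints(cv2.minAreaRect(c));o=np.array([525.5,-32.8]);a=-.1377;R=np.array([[np.cos(a),-np.sin(a)],[np.sin(a),np.cos(a)]])
W=np.array([plane("top",u,38)[:2] for u in bx]);print(cv2.contourArea(c),((W-o)@R).round(1))
# grip end: black pixels near predicted hinge top
p=proj("top",[[559.5,13.2,172],[559.5,13.2,110]]);print(p)
g=cv2.cvtColor(im,cv2.COLOR_BGR2GRAY);x,y=p.mean(0).astype(int);print(g[y-10:y+11,x-12:x+13])
E
```

```text
19.8 [477.97160133 186.08863788 263.08591983] [-0.46069002  0.05616921 -0.52412965]
1682.0 [[-96.6 -17. ]
 [ 94.2 -16.1]
 [ 94.2 -86. ]
 [-96.3 -85.4]]
[[283.69582392 245.5294634 ]
 [286.31034909 248.69876657]]
[[102 102 103 103 102 103 101  99 100 101 105 106 103 105 105 104 102 108
  102 107 104 105 108 108 108]
 [106 104 106 103 106 100 101 101 102 102 101 103 103 102 100 102 100 102
  104  99 104 106 102 103 102]
 [109 110 106 109 108 108 108 106 106 105 102 102 101  98 103 106 102 102
  102 101  98  99  97 100 103]
 [113 111 110 110 107 111 111 110 108 105 105 101  96  97 103 109 104 103
  100 102 100  98 102 101  99]
 [114 116 111 111 112 115 116 111  98  96  90  82  75  85 107 112 103 107
  106 105 106 101 102 101 103]
 [113 114 115 115 113 114 109 101  78  67  58  51  45  71  92 103  92  98
  111 113 111 107 108 111 106]
 [115 114 110 113 115 114 106  80  59  67  77  72  52  41  50  61  71  95
  111 113 114 111 114 113 112]
 [111 112 112 113 115 115 100  69  69  97 108 109  82  42  26  37  71 105
  112 114 114 113 118 113 112]
 [ 99 105 105 106 111 108  93  57  68 108 121 120
[... 616 characters left out ...]
22  88  52  33  20  13   8  20  51  98
  115 122 116 116 116 115 117]
 [120 128 125 126 126 125 127 125 123 101  73  55  30  26  17  22  49  96
  110 116 110 119 124 120 123]
 [125 129 126 127 126 131 125 127 120 105  85  69  46  31  27  29  61 103
  111 103 103 118 123 127 126]
 [127 130 122 126 123 121 117 114 110 100  93  91  70  39  21  29  51  84
   90  78  90 120 128 129 126]
 [126 124 118 112 108 101 101  98 103 105 110 110  92  49  30  30  42  58
   76  86 102 119 127 124 126]
 [110 102  92  75  68  72  90 104 113 114 116 117 104  71  51  47  49  68
   96 112 116 124 128 121 123]
 [ 75  71  57  51  45  57  81 101 115 115 113 113 110  86  75  73  70  76
  102 117 123 124 120 125 123]]
```

The board is square (about 0.004 rad) and at the fence. The grip's end disc sits within a pixel of its predicted upright position. Handing in.

```bash
python3 -c "
from cell import r
print(r.hand_in())"
```

```text
the job is handed in; nothing more can be done
None
```

I clamped the board and handed the job in at about 20 s: firm hold at 10.3 N along the arc, board about 0.004 rad off square and within 2–3 mm of the fence face by camera, grip left standing and gripper clear; the verdict wasn't shown.

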